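# Refit the beam mirror plate on its sprung three-ball base

### The arm

A 6-joint arm with a two-finger parallel gripper is mounted at the origin on a cart in front of the work surface, level with it; the furniture and walls round the work are solid. World frame = base frame: x ahead of the robot, y to its left, z up, the work surface at z = 0. Lengths are in m, angles in rad, forces in N, time in s.
With the tool pointing down it reaches from about 0.3 to 0.775 m from the base axis. Payload 14.6 kg.
Tool frame: the origin (TCP) lies at the centre of the arm's flange, where the gripper is bolted on; the fingertips stand 199 mm ahead of it and the grasp point (between the pads) lies 180 mm ahead of it; z points along the fingers, y is the line along which they close (so a half turn about z gives the same grasp; the last joint's range is limited). The gripper opens to 94 mm and grips with 3 to 60 N. Pads are 16 mm wide; open, the fingers measure 119 mm over their backs; the gripper's body (75 mm by 177 mm) begins 78 mm behind the grasp point.
Start: joints at [-1.398, 0.3, 1.521, -0, 1.321, -0.067], TCP at [0.131, -0.534, 0.405] pointing down, gripper open.
Joint ranges: [-3.03, 3.03], [-0.79, 2.21], [0.23, 2.52], [-1.04, 4.18], [0, 3.07], [-2.55, 2.55]. Speed limits (rad/s): [2.22, 2.22, 2.57, 3.14, 3.14, 3.14].

### API

Orientations are given as [roll, pitch, yaw] about the fixed x, y, z axes, in that order (R = Rz(yaw) Ry(pitch) Rx(roll)).
In Python, from station import ctrl gives the robot as it stands. The module is installed in compiled form; this text tells all that it offers.
- The arm moves only by the tool servo_tool, never from a script. Its argument "motion" is a list of rows, each a list of 5 numbers: the closure, from 0 (fully open) to 1 (shut), then the shift along the world's x, y, z in cm, then the turn about the world's z in degrees. A call has 1 to 20 rows; each row is the pose to reach, as a shift and turn from the pose commanded when the call began; what a row does not reach only later rows make up. A row lasts 1/8 s, in which the tool goes at most 62.5 mm and 10.7 degrees, less where a joint would pass 70% of its speed; a pose out of reach is approached as far as the arm can. A call with a gripper value outside its range is refused whole. The fingers move at their own pace and stop on an object; "squeeze" is the grip in N (left out, the last holds). Time passes only in rows, so rows that repeat a pose let the fingers close. It gives the time, the measured TCP pose, the force, the opening and the grip force at its end, in the units of the state.
- ctrl.get_obs(): the state, without advancing time (a new reading comes with each control period).
- ctrl.camera(name): name is "side" or "top" or "wrist"; returns a dict with "image" (420x560x3 uint8, red, green, blue), "fx", "fy", "cx", "cy" (pixels), "camera_from_world" (4x4, takes a point from world to camera coordinates); the wrist camera has in their place "hand_eye" (4x4, takes a point from camera to tool coordinates, whose origin is the TCP and whose axes are the flange's). Camera axes: x right, y up, looking along -z (the intrinsics and any distortion apply to the point x, -y, -z); pixel columns grow to the right and rows downward; lengths in m; the calibration is good to about 2 mm. The wrist camera is an equidistant fisheye: a pixel r from the principal point sees the ray r / f radians off the axis. A picture is of the moment at which its call begins: read the wrist's pose just before it. There is no depth.
- ctrl.hand_in(): hands the job in; it is judged then, once.
The state is a dict: "time_s": time; "qpos": joint angles; "joint_vel": joint speeds; "tau": joint torques, N m; "ee_pos": TCP position; "eef_rot": TCP orientation; "force": force on the tool from outside, world axes, zero at the start; "moment": the same for the moment, N m; "grip_width": finger opening in m; "grip_force": force on a finger pad.
Only numpy, scipy, OpenCV 4.12 (cv2) and the standard library are available. Lean on these libraries where they do the work, as an engineer would, in place of code of your own. Each camera call takes 0.05 s, during which the arm holds its last target. There are 200 camera calls.

### The job

Put the laser engraver's mirror plate back on its three-ball base: hold it by the sides of the mirror block (never touch the glass), set it over the base just short of the two spring studs and slide it forward so that both slotted lugs run under the stud heads. Keep hold of it while the springs pull it down, easing it gently until all three balls are fully home in their vees, and only then let go; slamming or pressing hard would dent the vees. Leave the screwdriver, the sanding block and the offcut where they lie.

Things in the scene. Friction and masses are not known exactly. Their poses are not given: they have to be found in the camera images.
- base: Mirror base bolted to the bench: foot 126x96x10 mm, on it a grey carrier plate (x -60..44, y -82..82 mm, top 21 mm below the ball tops) with three balls and two sprung studs. Origin on the bench, below the plate's origin when home; z up; +x = direction in which the plate slides in. Home, the plate has this x, y and yaw. A locked thread sets the carrier's height: see home_rear.
- plate: Loose aluminium plate, 0.4-0.63 kg, lying flat at the start. Origin on its underside, z up, +x = slide direction. Body x -56..58, y -46..46, 12 mm thick; a slotted lug each side (lug_*), a dark mirror block on top (grip_block), three vees underneath (seat_*). Within about 4 mm of home the balls enter the vees; home is 3.1 mm lower than on top of the balls.
- grip_block (a point): Good grip point: middle of the mirror block, at x -8, y 0, z 54 mm in the plate's frame. The block spans x -23..7, y -22..22, z 12..72 mm; solid metal; grip it firmly by its side faces, 44 mm apart along the plate's y. In front of it a low foot with two screws, x 7..25, up to z 22 mm.
- mirror: Round mirror, 34 mm wide, 2 mm thick, in a thin steel ring on the rear (-x) face of the mirror block, part of the plate. Origin at the middle of its back, 47 mm above the plate's underside. Its glass must not be touched.
- lug_left (a point): Middle of the left stud slot, top of the plate: x -8, y 60, z 12 mm in the plate's frame. The lug spans x -26..20, y 46..76, z 0..12 mm; its slot is 12 mm wide (y 54..66), open to +x, closed at x -14. From x 2 to 20 its top slopes down from z 12 to 3 mm: a ramp that lifts the stud head.
- lug_right (a point): The same for the right lug: x -8, y -60, z 12 mm in the plate's frame (mirror image).
- stud_left (a point): Point on the bench below the left sprung stud: x -8, y 60, z 0 mm in the base's frame. Greased steel head, 22 mm wide, 6 mm thick, on a 6 mm shank; its underside rests 6.4 mm above the ball tops. A spring pulls it down: 4.8 N at rest plus 0.6 N per mm. Riding on top of the balls the plate lifts it 5.6 mm, at home 2.5 mm. The 16 mm housing below ends 9 mm below the ball tops.
- stud_right (a point): The same for the right stud: x -8, y -60, z 0 mm in the base's frame.
- home_rear (a point): Point on the bench below the rear ball's centre: x -44, y 0, z 0 mm in the base's frame. All three balls are hard greased steel, radius 7 mm, their tops level with one another at a height that is not measured: anywhere from 47 to 59 mm above the bench, locked, not yielding to pushing. Plate underside at home: 3.1 mm below the ball tops.
- home_left (a point): Point on the bench below the left ball's centre: x 8, y 34, z 0 mm in the base's frame.
- home_right (a point): Point on the bench below the right ball's centre: x 8, y -34, z 0 mm in the base's frame.
- seat_rear (a point): Point of the plate that meets the rear ball's centre when home: x -44, y 0, z -3.9 mm in the plate's frame. Its 90 degree vee in the underside, 12 mm wide and 6 mm deep, runs along x from the rear edge to x -37.5 mm.
- seat_left (a point): Point of the plate that meets the left ball's centre when home: x 8, y 34, z -3.9 mm in the plate's frame. Its vee, 12 mm wide and 6 mm deep, runs along y from y 22 to the edge.
- seat_right (a point): Point of the plate that meets the right ball's centre when home: x 8, y -34, z -3.9 mm in the plate's frame; vee as on the left.
- screwdriver: Bystander: screwdriver, amber wooden handle, 207 mm long, lying on the bench near the robot.
- sanding_block: Bystander: sanding block, 64x112x36 mm, on the bench behind the work.
- offcut: Bystander: wood offcut, 60x90x22 mm, on the bench to the right of the work.

How it is judged:
By the outcome, as a careful person would: the job done as asked, in the order asked, and still so for the second after the job is handed in, with the robot touching nothing.
It also fails if it takes over 54 s, if anything falls off the work surface, if the arm or the gripper's body presses on something with over 40 N, if the wrist force passes 120 N, or if a joint passes its speed limit or range.

## Working session

There is one attempt and no reset: what is moved stays moved. The work goes in short steps, Python scripts to look and compute and a tool call to move; the robot and the scene stay as the last step left them, time stands still between calls to the robot, and variables do not carry over. Pictures are saved under pics/ and viewed, at most 10 in all, crops included, and the job is handed in when it is done.

Besides the shell and the picture viewer there is one more tool, called after "Call:" as name(argument=value, ...) on one line, values as JSON. servo_tool: Moves the arm, as the interface text tells. Its arguments: {"type":"object","properties":{"motion":{"type":"array","items":{"type":"array","items":{"type":"number"}}},"squeeze":{"type":"number"}},"required":["motion"]}

```bash
mkdir -p pics
cat > h.py <<'E'
import numpy as np,cv2
from scipy.spatial.transform import Rotation as R
from station import ctrl
def snap(n,f=None):
    o=ctrl.get_obs(); c=ctrl.camera(n); c['obs']=o
    if f: cv2.imwrite('pics/'+f,c['image'][:,:,::-1])
    np.save('pics/'+(f or n)+'.npy',c,allow_pickle=True); return c
def load(f): return np.load('pics/'+f+'.npy',allow_pickle=True).item()
def ray(c,u,v):
    x=(u-c['cx'])/c['fx'];y=(v-c['cy'])/c['fy']
    if 'hand_eye' in c:
        r=np.hypot(x,y); d=np.array([x/r*np.sin(r),-y/r*np.sin(r),-np.cos(r)]) if r>0 else np.array([0,0,-1.])
        o=c['obs'];T=np.eye(4);T[:3,:3]=R.from_euler('xyz',o['eef_rot']).as_matrix();T[:3,3]=o['ee_pos'];M=T@c['hand_eye']
    else:
        d=np.array([x,-y,-1.]); M=np.linalg.inv(c['camera_from_world'])
    d=M[:3,:3]@d
    return M[:3,3],d/np.linalg.norm(d)
def onz(c,u,v,z):
    p,d=ray(c,u,v); return p+d*(z-p[2])/d[2]
def tri(*rs):
    A=sum(np.eye(3)-np.outer(d,d) for p,d in rs);b=sum((np.eye(3)-np.outer(d,d))@p for p,d in rs)
    x=np.linalg.solve(A,b); return x,[np.linalg.norm(np.cross(x-p,d)) for p,d in rs]
E
python3 - <<'E'
from h import *
o=ctrl.get_obs();print(o)
for n in('top','side','wrist'):
    c=snap(n,n+'0.png');print(n,[k for k in c],c['fx'],c['cx'],c['cy'])
    if n!='wrist':print(np.linalg.inv(c['camera_from_world']).round(3))
    else: print(c['hand_eye'].round(3))
E
```

```text
{'time_s': 0.0, 'qpos': array([-1.39758895e+00,  3.00469587e-01,  1.52158475e+00, -2.58071070e-06,
        1.32070697e+00, -6.65921001e-02]), 'joint_vel': array([ 2.66442980e-04, -1.31558752e-03,  4.38475666e-04, -2.53176563e-05,
        4.65864378e-04, -9.90585836e-04]), 'tau': array([ 6.48979003e-04, -5.31810272e+01, -3.52744639e+01,  7.08483020e-02,
        2.43745081e-02, -1.17945287e-04]), 'ee_pos': array([ 0.13062459, -0.53422793,  0.40408548]), 'eef_rot': array([-3.14042643e+00, -7.52713440e-05,  2.39800070e-01]), 'force': array([-0.79766071,  0.78793221, -0.48842965]), 'moment': array([-0.06391199,  0.00600117,  0.02384146]), 'grip_force': 0.0, 'grip_width': 0.09396062845236124}
top ['image', 'fx', 'fy', 'cx', 'cy', 'camera_from_world', 'obs'] 407.440688939748 278.7884256855097 205.55556473356782
[[ 0.003  0.984 -0.178  0.318]
 [-1.     0.002 -0.007 -0.096]
 [-0.006  0.178  0.984  0.989]
 [ 0.     0.     0.     1.   ]]
side ['image', 'fx', 'fy', 'cx', 'cy', 'camera_from_world', 'obs'] 466.4021845085388 273.52057859829455 208.42722863384998
[[-0.861  0.301 -0.411  0.089]
 [-0.509 -0.509  0.694  0.599]
 [-0.001  0.806  0.591  0.653]
 [ 0.     0.     0.     1.   ]]
wrist ['image', 'fx', 'fy', 'cx', 'cy', 'hand_eye', 'obs'] 325.19226210127806 274.21145246739655 218.06754511438447
[[-0.002  0.967  0.254  0.073]
 [ 1.     0.001  0.001 -0.001]
 [ 0.     0.254 -0.967  0.021]
 [ 0.     0.     0.     1.   ]]
```

View pics/top0.png

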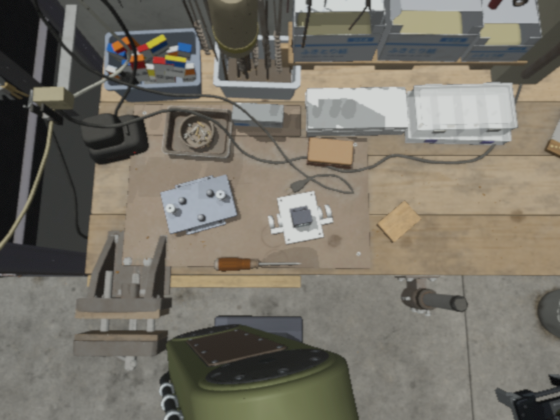

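View pics/side0.png

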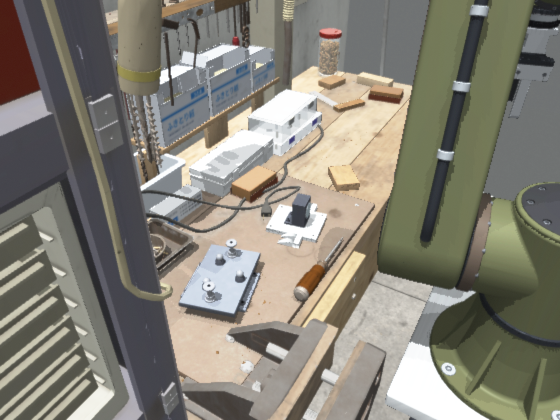

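The top view shows the base at about (200,204), with studs near (170,208) and (221,195), and the plate at about (302,217). The side view shows the base at (222,275) and the plate at (298,220). I'll zoom in next.

Run:
```python
from h import *
t=cv2.imread('pics/top0.png');s=cv2.imread('pics/side0.png')
def cr(i,x,y,w,h):return cv2.resize(i[y:y+h,x:x+w],(400,300),interpolation=cv2.INTER_CUBIC)
m=np.vstack([np.hstack([cr(t,155,170,88,66),cr(t,258,183,88,66)]),np.hstack([cr(s,172,230,104,78),cr(s,250,180,88,66)])])
cv2.imwrite('pics/m0.png',m)
```

```text
(no output)
```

View pics/m0.png

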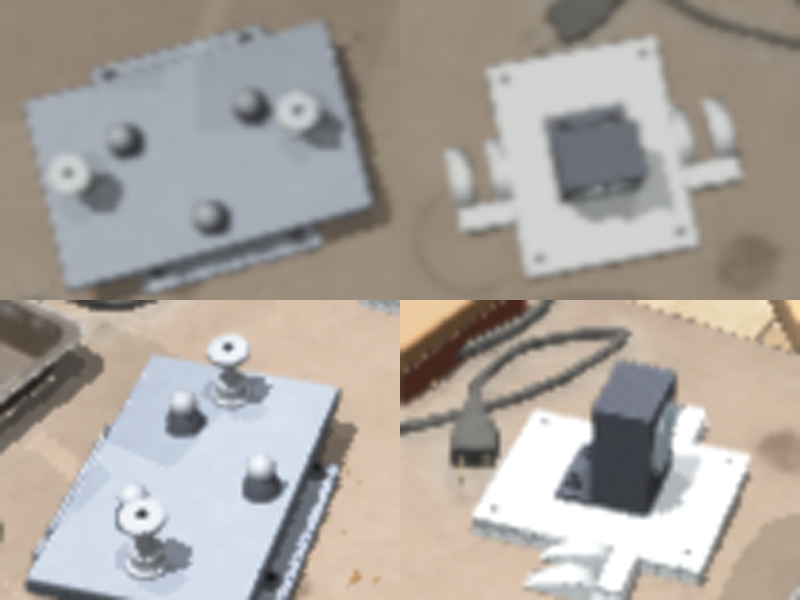

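The zoom gives the key pixels:
- **Base:** the left stud, right stud and three balls are clear in both views, with the rear ball at the lower edge in the top view.
- **Plate:** its front faces up in the top view (+x), with the slots open upward and the glass on the near side.

Next I'll triangulate these.

Run:
```python
from h import *
t=load('top0.png');s=load('side0.png')
T=lambda u,v:ray(t,155+(u)/4.545,170+v/4.545); S=lambda u,v:ray(s,172+u/3.846,230+(v-300)/3.846)
for n,a,b in [('studL',(68,173),(142,515)),('studR',(297,111),(228,348)),('rear',(211,217),(260,465)),('right',(250,104),(183,405)),('left',(124,140),(131,496))]:
    x,e=tri(T(*a),S(*b));print(n,x.round(4),np.round(e,4))
P=lambda u,v:(258+(u-400)/4.545,183+v/4.545)
c=np.array([onz(t,*P(*p),.012) for p in[(487,68),(657,40),(698,245),(527,276)]]);print(c.round(4),c.mean(0))
f=(c[0]+c[1]-c[2]-c[3]);print(np.degrees(np.arctan2(f[1],f[0])))
```

```text
studL [0.4791 0.1616 0.0642] [0.0002 0.0002]
studR [0.5117 0.0462 0.0643] [0.0005 0.0005]
rear [0.4607 0.0923 0.0461] [0.0017 0.0017]
right [0.5203 0.0743 0.0435] [0.0011 0.0011]
left [0.5017 0.1396 0.045 ] [0.0022 0.0022]
[[ 0.5136 -0.0853  0.012 ]
 [ 0.5291 -0.177   0.012 ]
 [ 0.4183 -0.1972  0.012 ]
 [ 0.4017 -0.1068  0.012 ]] [ 0.46568645 -0.14159295  0.012     ]
10.631897549764648
```

Call:
servo_tool(motion=[[0,33,60,-5,2],[0,33,60,-5,2],[0,33,60,-5,2],[0,33,60,-5,2],[0,33,60,-5,2],[0,33,60,-5,2],[0,33,60,-5,2],[0,33,60,-5,2],[0,33,60,-5,2],[0,33,60,-5,2],[0,33,60,-5,2],[0,33,60,-5,2],[0,33,60,-5,2],[0,33,60,-5,2],[0,33,60,-5,2],[0,33,60,-5,2]])

```text
time_s: 2.15
ee_pos: [0.4605, 0.0652, 0.3548]
eef_rot: [3.142, -0.0, 0.274]
force: [-0.2, 0.7, 0.1]
grip_width: 0.0942
grip_force: 0.0
```

Run:
```python
from h import *
c=snap('wrist','wb1.png');o=c['obs'];print(o['time_s'],o['ee_pos'],o['eef_rot'],abs(o['joint_vel']).max())
```

```text
2.15 [0.46051846 0.06520543 0.35483759] [ 3.14152946e+00 -3.56305312e-04  2.73676887e-01] 0.005384925439501451
```

Call:
servo_tool(motion=[[0,-6,-8,0,0],[0,-6,-8,0,0],[0,-6,-8,0,0],[0,-6,-8,0,0],[0,-6,-8,0,0]])

```text
time_s: 2.82
ee_pos: [0.4011, -0.0137, 0.3546]
eef_rot: [-3.141, 0.0, 0.276]
force: [0.8, -0.2, -0.0]
grip_width: 0.0941
grip_force: 0.0
```

Run:
```python
from h import *
c=snap('wrist','wb2.png');o=c['obs'];print(o['time_s'],o['ee_pos'],o['eef_rot'],abs(o['joint_vel']).max())
m=np.vstack([cv2.imread('pics/wb1.png')[:, :],cv2.imread('pics/wb2.png')]);m=cv2.resize(np.hstack([m[:420],m[420:]]),(800,300),interpolation=cv2.INTER_AREA);cv2.imwrite('pics/wb.png',m)
```

```text
2.825 [ 0.40107678 -0.01371376  0.35460051] [-3.14148832e+00  5.63858046e-05  2.75567557e-01] 0.00402186665596288
```

View pics/wb.png

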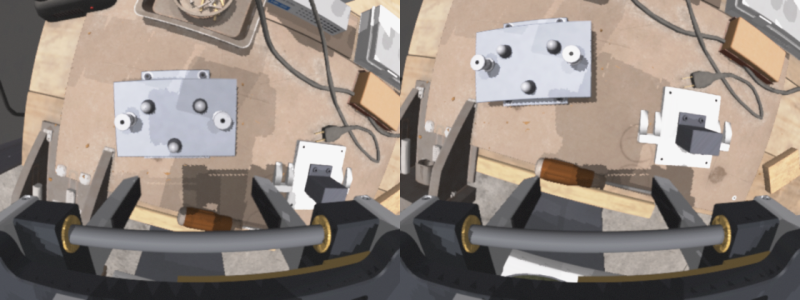

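The left frame shows the studs at about (123,121) and (222,120) and the three balls. The right frame shows the base and the plate together. I'll segment the heads and balls in both at full resolution.

Run:
```python
from h import *
k=1.4
pts={'studL':((123,121),(478,63)),'studR':((222,120),(571,54)),'left':((148,106),(504,51)),'right':((200,106),(554,46)),'rear':((175,145),(529,87))}
rows=[]
for n,ps in pts.items():
    rs=[];cs=[]
    for f,(u,v) in zip(('wb1.png','wb2.png'),ps):
        if f=='wb2.png':u-=400
        c=load(f);u=int(u*k);v=int(v*k);im=c['image'][v-16:v+17,u-16:u+17];
        g=im.astype(int);lum=g.mean(2);blue=g[...,2]-g[...,0]
        if n[0]=='s': m=(lum>205)
        else: m=(lum<118)
        m=cv2.morphologyEx(m.astype(np.uint8),cv2.MORPH_CLOSE,np.ones((3,3)))
        q=cv2.connectedComponentsWithStats(m);i=1+np.argmax(q[2][1:,4]);x,y,w,h,a=q[2][i]
        px=(u-16+x+(w-1)/2,v-16+y+(h-1)/2);print(n,f,np.round(px,1),q[3][i].round(1)+[u-16,v-16],w,h,a)
        rs.append(ray(c,*px));cs.append(cv2.resize(im[:,:,::-1],(160,160),interpolation=0))
        if n[0]=='s':print('  onz .0644',onz(c,*px,.0644).round(4))
    print(n,*[np.round(z,4) for z in tri(*rs)]);rows.append(np.vstack(cs))
cv2.imwrite('pics/st.png',np.hstack(rows))
```

```text
studL wb1.png [174. 169.] [170.9 168.3] 29 33 632
  onz .0644 [0.481  0.1611 0.0644]
studL wb2.png [111.5  88. ] [110.1  86.6] 28 33 506
  onz .0644 [0.4786 0.1593 0.0644]
studL [0.4792 0.1637 0.0561] [0.0004 0.0004]
studR wb1.png [310. 167.] [309.7 167.5] 25 25 390
  onz .0644 [0.5126 0.0498 0.0644]
studR wb2.png [239.  75.] [237.1  73.7] 33 33 783
  onz .0644 [0.5116 0.0483 0.0644]
studR [0.5123 0.0491 0.0594] [0. 0.]
left wb1.png [210.  149.5] [211.  149.7] 15 20 161
left wb2.png [147.  72.] [148.9  73.1] 17 19 182
left [0.5015 0.1396 0.0378] [0.0009 0.0009]
right wb1.png [280.  148.5] [280.5 148.6] 21 22 187
right wb2.png [216.   66.5] [217.8  68.4] 19 18 178
right [0.5195 0.077  0.0308] [0.0002 0.0002]
rear wb1.png [244.5 203.5] [246.6 200.9] 20 20 151
rear wb2.png [182.5 122. ] [183.7 122.9] 16 19 165
rear [0.4603 0.0951 0.0292] [0.0008 0.0008]
```

View pics/st.png

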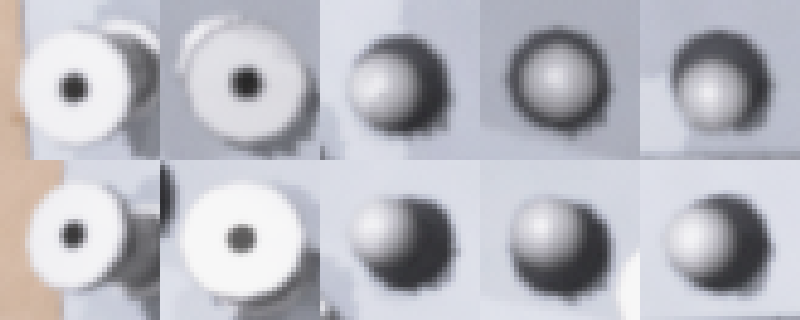

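Each head's centre hole and each bright ball disc is sharp in these crops. I'll triangulate those with all four views.

Run:
```python
from h import *
k=1.4;s=160/33
A=[load('wb1.png'),load('wb2.png')];t=load('top0.png');sd=load('side0.png')
T=lambda u,v:ray(t,155+u/4.545-.5,170+v/4.545-.5); S=lambda u,v:ray(sd,172+u/3.846-.5,230+(v-300)/3.846-.5)
D={'studL':((123,121),(78,63),(73,88),(73,74),(68,173),(142,515)),'studR':((222,120),(171,54),(87,83),(82,78),(297,111),(228,348)),
'left':((148,106),(104,51),(65,88),(66,71),None,None),'right':((200,106),(154,46),(72,76),(67,69),None,(183,405)),'rear':((175,145),(129,87),(74,92),(62,76),None,(260,465))}
for n,(a,b,p,q,tt,ss) in D.items():
    px=[(int(g[0]*k)-16+h[0]/s-.5,int(g[1]*k)-16+h[1]/s-.5) for g,h in((a,p),(b,q))]
    r=[ray(c,*x) for c,x in zip(A,px)]
    print(n,*[np.round(z,4) for z in tri(*r)])
    r2=r+([T(*tt)] if tt else [])+([S(*ss)] if ss else [])
    print('   all',*[np.round(z,4) for z in tri(*r2)])
```

```text
studL [0.479  0.1637 0.0647] [0.0001 0.0001]
   all [0.4793 0.1627 0.0664] [0.0006 0.0003 0.0007 0.0001]
studR [0.5118 0.0482 0.0646] [0.0002 0.0002]
   all [0.5119 0.0477 0.0664] [0.0008 0.0003 0.0009 0.0004]
left [0.5018 0.1429 0.045 ] [0.0003 0.0003]
   all [0.5018 0.1429 0.045 ] [0.0003 0.0003]
right [0.521  0.0789 0.043 ] [0.0005 0.0005]
   all [0.5204 0.0781 0.0476] [0.0012 0.0006 0.0007]
rear [0.4617 0.096  0.0464] [0.0003 0.0003]
   all [0.462  0.0953 0.0495] [0.0008 0.0004 0.0004]
```

Call:
servo_tool(motion=[[0,5.5,-13,-2.5,-5],[0,5.5,-13,-2.5,-5],[0,5.5,-13,-2.5,-5],[0,5.5,-13,-2.5,-5],[0,5.5,-13,-2.5,-5],[0,5.5,-13,-2.5,-5]])

```text
time_s: 3.62
ee_pos: [0.4555, -0.1431, 0.3301]
eef_rot: [3.141, -0.001, 0.189]
force: [-0.6, 0.0, 0.7]
grip_width: 0.094
grip_force: 0.0
```

Run:
```python
from h import *
c=snap('wrist','wp1.png');o=c['obs'];print(o['time_s'],o['ee_pos'],o['eef_rot'])
cv2.imwrite('pics/wp1c.png',cv2.resize(c['image'][40:340,80:480,::-1],(800,600),interpolation=cv2.INTER_CUBIC))
```

```text
3.625 [ 0.45549267 -0.14313114  0.33010623] [ 3.14132209e+00 -5.62730916e-04  1.88931746e-01]
```

View pics/wp1c.png

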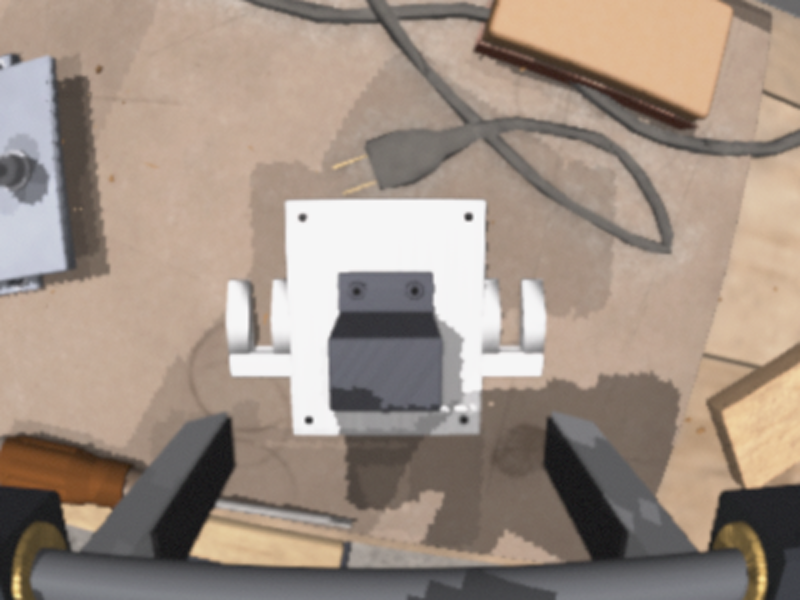

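The plate's front corners are at (286,201) and (486,201), and the block top corners at (331,337), (440,337), (441,410) and (332,410), in crop pixels.

Run:
```python
from h import *
c=load('wp1.png');w=load('wb2.png')
P=lambda u,v:(80+u/2-.25,40+v/2-.25)
c1=np.array([onz(c,*P(*p),.012) for p in[(286,201),(486,201),(480,434),(294,434)]]);print(c1.round(4),c1.mean(0))
f=c1[0]+c1[1]-c1[2]-c1[3];l=c1[0]+c1[3]-c1[1]-c1[2];print(np.degrees(np.arctan2(f[1],f[0])),np.degrees(np.arctan2(-l[0],l[1])),np.linalg.norm(f)/2,np.linalg.norm(l)/2)
b=np.array([onz(c,*P(*p),.072) for p in[(331,337),(440,337),(441,410),(332,410)]]);print(b.round(4),b.mean(0))
f=b[0]+b[1]-b[2]-b[3];l=b[0]+b[3]-b[1]-b[2];print(np.degrees(np.arctan2(f[1],f[0])),np.degrees(np.arctan2(-l[0],l[1])),np.linalg.norm(f)/2,np.linalg.norm(l)/2)
# height of block top from width: two-view with wb2: find block mask
g=w['image'].astype(int);m=(g.mean(2)<110);x0,x1,y0,y1=int(277*1.4),int(322*1.4),int(110*1.4),int(160*1.4)
cv2.imwrite('pics/wb2c.png',cv2.resize(w['image'][110:250,320:480,::-1],(800,700))[:600])
```

```text
[[ 0.5137 -0.0834  0.012 ]
 [ 0.5306 -0.1731  0.012 ]
 [ 0.4198 -0.1948  0.012 ]
 [ 0.4027 -0.1046  0.012 ]] [ 0.46671114 -0.13898596  0.012     ]
10.934886698566817 10.722683908079816 0.11292692295899395 0.0915725603152731
[[ 0.4691 -0.1176  0.072 ]
 [ 0.4767 -0.1578  0.072 ]
 [ 0.4484 -0.1642  0.072 ]
 [ 0.4406 -0.1227  0.072 ]] [ 0.45870695 -0.14054584  0.072     ]
11.423092579531069 10.739242733110284 0.028992407487211814 0.04157409272230129
```

View pics/wb2c.png

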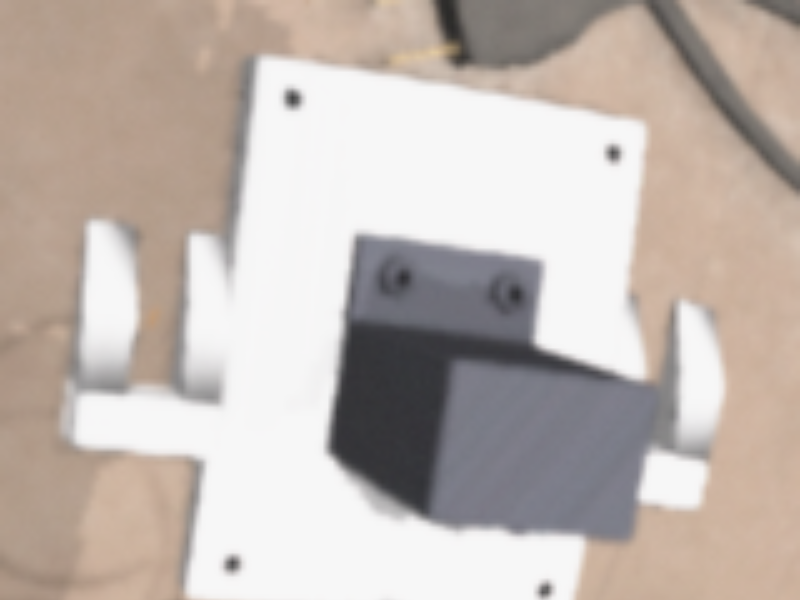

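Call:
servo_tool(motion=[[0,0.2,0.1,-3,0],[0,0.2,0.1,-5,0],[0,0.2,0.1,-7,0],[0,0.2,0.1,-8.5,0],[0,0.2,0.1,-9.5,0],[0,0.2,0.1,-9.8,0],[0,0.2,0.1,-9.8,0],[0.2,0.2,0.1,-9.8,0],[0.4,0.2,0.1,-9.8,0],[0.48,0.2,0.1,-9.8,0],[0.52,0.2,0.1,-9.8,0],[0.56,0.2,0.1,-9.8,0],[0.6,0.2,0.1,-9.8,0],[0.8,0.2,0.1,-9.8,0],[1,0.2,0.1,-9.8,0],[1,0.2,0.1,-9.8,0],[1,0.2,0.1,-9.8,0]], squeeze=60)

```text
time_s: 5.8
ee_pos: [0.4576, -0.1432, 0.2317]
eef_rot: [-3.141, 0.0, 0.187]
force: [-1.1, 3.3, 2.0]
grip_width: 0.0439
grip_force: 60.0
```

Call:
servo_tool(motion=[[1,0,0,1,0],[1,0,0,3,0],[1,0,0,6,0],[1,0,0,9,0],[1,0,0,12,0],[1,0,0,12,0],[1,0,0,12,0],[1,0,0,12,0]])

```text
time_s: 6.8
ee_pos: [0.4575, -0.1432, 0.3503]
eef_rot: [-3.14, 0.002, 0.187]
force: [-0.3, -0.4, -4.2]
grip_width: 0.0438
grip_force: 60.0
```

Run:
```python
from h import *
c=snap('wrist','wg.png');o=c['obs'];print(o['time_s'],o['ee_pos'],o['eef_rot'],o['force'])
cv2.imwrite('pics/wgc.png',cv2.resize(c['image'][100:400,80:480,::-1],(800,600),interpolation=cv2.INTER_CUBIC))
```

```text
6.8 [ 0.45747634 -0.14324349  0.35033175] [-3.14047054e+00  1.88643672e-03  1.87418970e-01] [-0.31849213 -0.42716052 -4.21555637]
```

View pics/wgc.png

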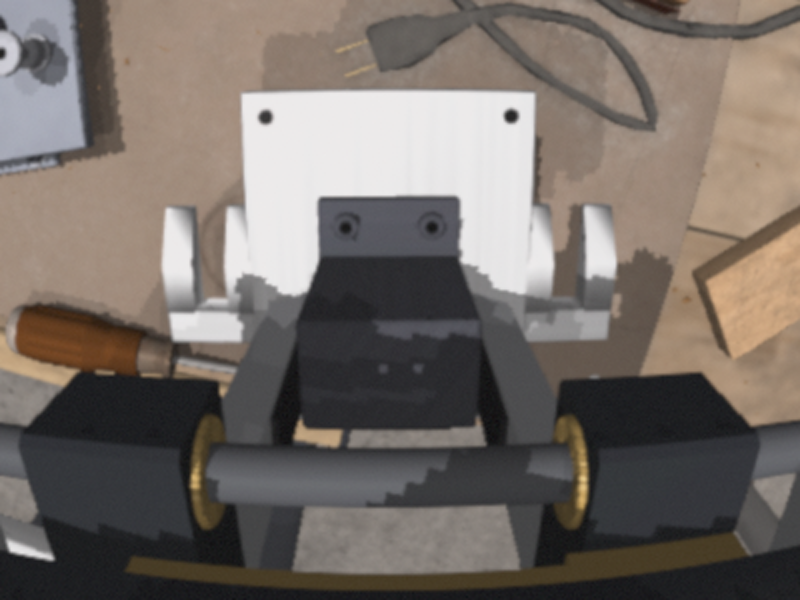

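The plate hangs level in the hand, with its front edge running from (242,94) to (535,94). I'll work out where the plate sits relative to the tool, with the same camera bias as in the base measurement.

Run:
```python
from h import *
c=load('wg.png');o=c['obs']
P=lambda u,v:(80+u/2-.25,100+v/2-.25)
z=o['ee_pos'][2]-.2317+.012
a=onz(c,*P(242,94),z);b=onz(c,*P(535,94),z);m=(a+b)/2
l=a-b;y=np.arctan2(-l[0],l[1]);print(a,b,np.linalg.norm(l),np.degrees(y),np.degrees(o['eef_rot'][2]))
yw=o['eef_rot'][2];ex=np.array([np.cos(yw),np.sin(yw)])
org=m[:2]-.058*ex;d=org-o['ee_pos'][:2];print('org',org,'in tool fwd,left',d@ex,d@[-ex[1],ex[0]])
Q=np.radians(15.9);e2=np.array([np.cos(Q),np.sin(Q)]);n2=np.array([-e2[1],e2[0]])
B=np.array([.5034,.1080])
for back in(0,.048):
    t=B-back*e2-(d@ex)*e2-(d@[-ex[1],ex[0]])*n2
    print(back,'target',t,'shift cm',(t-o['ee_pos'][:2])*100,'turn',15.9-np.degrees(y))
```

```text
[ 0.51332414 -0.08544427  0.13063175] [ 0.53002779 -0.17430025  0.13063175] 0.09041237451089512 10.646532715463923 10.738315967533815
org [ 0.46469163 -0.14067903] in tool fwd,left 0.007566759404716103 0.0011751700209655337
0 target [0.49644468 0.10479681] shift cm [ 3.89683416 24.80402982] turn 5.253467284536077
0.048 target [0.4502811  0.09164676] shift cm [-0.71952413 23.48902557] turn 5.253467284536077
```

Call:
servo_tool(motion=[[1,-0.2,2,0,0],[1,-0.4,5,0,1],[1,-0.7,9,0,2],[1,-0.7,13,0,3],[1,-0.7,17,0,4],[1,-0.7,20,0,5.2],[1,-0.7,22,0,5.2],[1,-0.7,23,0,5.2],[1,-0.7,23.5,0,5.2],[1,-0.7,23.5,0,5.2],[1,-0.7,23.5,-1.5,5.2],[1,-0.7,23.5,-3,5.2],[1,-0.7,23.5,-4.2,5.2],[1,-0.7,23.5,-5,5.2],[1,-0.7,23.5,-5.4,5.2],[1,-0.7,23.5,-5.4,5.2],[1,-0.7,23.5,-5.4,5.2]])

```text
time_s: 8.98
ee_pos: [0.4507, 0.0918, 0.298]
eef_rot: [3.141, -0.001, 0.278]
force: [0.3, -0.0, -4.4]
grip_width: 0.0434
grip_force: 60.0
```

Run:
```python
from h import *
c=snap('wrist','wh.png');o=c['obs'];print(o['time_s'],o['ee_pos'],np.degrees(o['eef_rot']),o['force'])
s=snap('side','sh.png')
a=cv2.resize(c['image'][40:340,80:480,::-1],(600,450),interpolation=cv2.INTER_CUBIC)
b=cv2.resize(s['image'][215:365,150:350,::-1],(200,150),interpolation=cv2.INTER_CUBIC)
m=np.zeros((600,800,3),np.uint8);m[:450,:600]=a;cv2.imwrite('pics/whc.png',np.vstack([a,cv2.copyMakeBorder(b,0,0,0,400,0)]))
```

```text
8.975 [0.45071209 0.0917698  0.29798087] [ 1.79993859e+02 -3.72138265e-02  1.59404532e+01] [ 0.25504538 -0.03636995 -4.35630352]
```

View pics/whc.png

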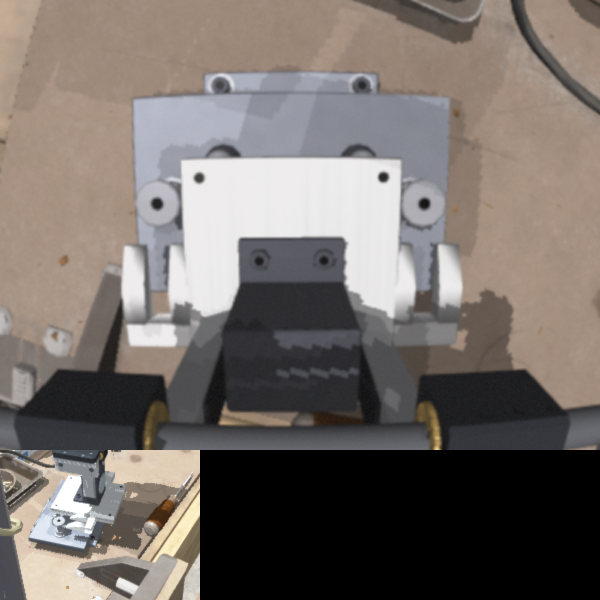

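The lugs stand just behind the studs: holes at (157,204) and (424,204), plate front corners at (181,160) and (401,158). I'll work out the remaining shift.

Run:
```python
from h import *
c=load('wh.png');o=c['obs']
P=lambda u,v:(80+u/1.5-.33,40+v/1.5-.33)
u=o['ee_pos'][2]-.2317
a=onz(c,*P(182,160),u+.012);b=onz(c,*P(401,159),u+.012)
Q=np.radians(15.9);ex=np.array([np.cos(Q),np.sin(Q)]);ey=np.array([-ex[1],ex[0]])
ang=lambda l:np.degrees(np.arctan2(-l[0],l[1]))
for zh in(.0645,.066):
    L=onz(c,*P(157,204),zh);Rr=onz(c,*P(424,204),zh)
    org=(L+Rr)[:2]/2+.008*ex; po=(a+b)[:2]/2-.058*ex
    print(zh,'base',org,ang(L-Rr),np.linalg.norm(L-Rr),'plate',po,ang(a-b),'to go fwd/left mm',(org-po)@ex*1e3,(org-po)@ey*1e3)
```

```text
0.0645 base [0.50280534 0.10819134] 15.8388931384584 0.12001003931928013 plate [0.45875035 0.09511955] 16.1102389546553 to go fwd/left mm 45.950642203602825 0.5024058980801521
0.066 base [0.50298363 0.10823711] 15.838893138458353 0.11916413573496848 plate [0.45875035 0.09511955] 16.1102389546553 to go fwd/left mm 46.13465080316584 0.497586225363579
```

Call:
servo_tool(motion=[[1,0,0.04,-0.3,0],[1,0,0.04,-0.6,0],[1,0,0.04,-0.8,0],[1,0,0.04,-0.95,0],[1,0,0.04,-1.05,0],[1,0,0.04,-1.05,0],[1,0,0.04,-1.1,0],[1,0,0.04,-1.1,0],[1,0,0.04,-1.1,0]])

```text
time_s: 10.2
ee_pos: [0.4506, 0.0921, 0.2867]
eef_rot: [-3.142, -0.0, 0.278]
force: [-0.2, -0.2, -5.5]
grip_width: 0.0435
grip_force: 60.0
```

Call:
servo_tool(motion=[[1,0,0,-0.03,0],[1,0,0,-0.06,0],[1,0,0,-0.1,0],[1,0,0,-0.1,0],[1,0,0,-0.1,0]])

```text
time_s: 10.82
ee_pos: [0.4506, 0.0921, 0.2857]
eef_rot: [3.142, -0.0, 0.278]
force: [-0.1, 0.3, -5.2]
grip_width: 0.0437
grip_force: 60.0
```

Call:
servo_tool(motion=[[1,0,0,-0.03,0],[1,0,0,-0.06,0],[1,0,0,-0.06,0],[1,0,0,-0.06,0]])

```text
time_s: 11.32
ee_pos: [0.4506, 0.0921, 0.285]
eef_rot: [3.142, -0.0, 0.278]
force: [-0.6, 0.1, -4.6]
grip_width: 0.0436
grip_force: 60.0
```

Call:
servo_tool(motion=[[1,0,0,-0.03,0],[1,0,0,-0.06,0],[1,0,0,-0.06,0],[1,0,0,-0.06,0]])

```text
time_s: 11.82
ee_pos: [0.4507, 0.0921, 0.2846]
eef_rot: [3.142, -0.0, 0.278]
force: [-0.5, -0.4, -0.6]
grip_width: 0.0439
grip_force: 60.0
```

Call:
servo_tool(motion=[[1,0,0,0.07,0],[1,0,0,0.07,0],[1,0.29,0.08,0.07,0],[1,0.58,0.16,0.07,0],[1,0.87,0.25,0.07,0],[1,1.15,0.33,0.07,0],[1,1.44,0.41,0.07,0],[1,1.73,0.49,0.07,0],[1,1.73,0.49,0.07,0]])

```text
time_s: 12.95
ee_pos: [0.468, 0.0971, 0.285]
eef_rot: [-3.142, 0.0, 0.278]
force: [0.4, -0.0, -4.7]
grip_width: 0.0438
grip_force: 60.0
```

Call:
servo_tool(motion=[[1,0.19,0.05,0,0],[1,0.38,0.11,0,0],[1,0.58,0.16,0,0],[1,0.77,0.22,0,0],[1,0.96,0.27,0,0],[1,0.96,0.27,0,0]])

```text
time_s: 13.7
ee_pos: [0.4769, 0.0996, 0.2846]
eef_rot: [-3.141, 0.004, 0.278]
force: [-9.0, -3.5, -2.4]
grip_width: 0.0436
grip_force: 60.0
```

Call:
servo_tool(motion=[[1,0.14,0.04,0.04,0],[1,0.29,0.08,0.04,0],[1,0.43,0.12,0.04,0],[1,0.58,0.16,0.04,0],[1,0.77,0.22,0.04,0],[1,0.96,0.27,0.04,0],[1,0.96,0.27,0.04,0]])

```text
time_s: 14.58
ee_pos: [0.487, 0.1025, 0.2847]
eef_rot: [-3.141, 0.002, 0.278]
force: [-3.4, -0.6, -16.1]
grip_width: 0.0439
grip_force: 60.0
```

Call:
servo_tool(motion=[[1,0.14,0.04,0.03,0],[1,0.29,0.08,0.03,0],[1,0.43,0.12,0.03,0],[1,0.58,0.16,0.03,0],[1,0.72,0.2,0.03,0],[1,0.77,0.22,0.03,0],[1,0.77,0.22,0.03,0],[1,0.77,0.22,0.03,0]])

```text
time_s: 15.58
ee_pos: [0.4948, 0.1046, 0.2859]
eef_rot: [3.142, -0.0, 0.278]
force: [-3.4, -1.5, -23.1]
grip_width: 0.044
grip_force: 60.0
```

Run:
```python
from h import *
c=snap('wrist','wj.png');o=c['obs'];print(o['time_s'],o['ee_pos'],np.degrees(o['eef_rot']),o['force'],o['moment'])
cv2.imwrite('pics/wjc.png',cv2.resize(c['image'][60:360,80:480,::-1],(800,600),interpolation=cv2.INTER_CUBIC))
```

```text
15.575 [0.49482969 0.1046421  0.28588784] [ 1.79998933e+02 -1.25842232e-02  1.59398791e+01] [ -3.37930764  -1.45054663 -23.13973832] [-0.2861626   0.74090641 -0.00084122]
```

View pics/wjc.png

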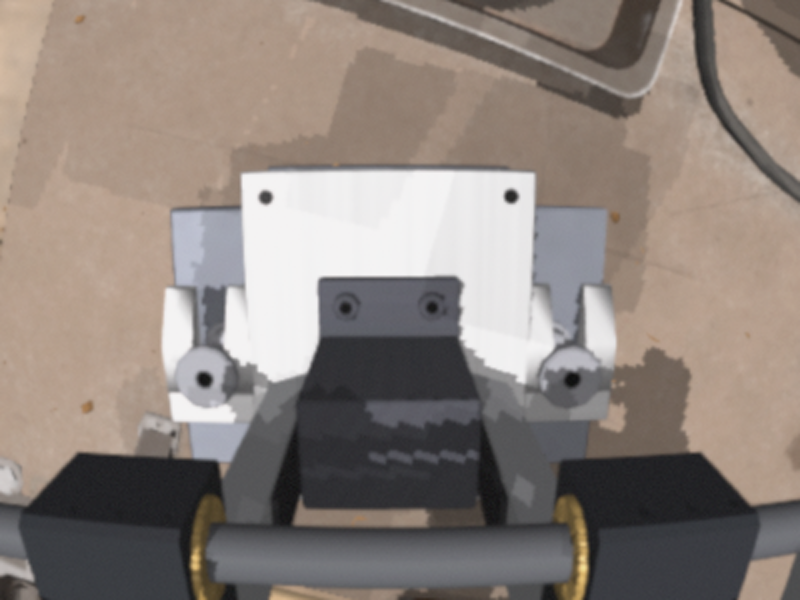

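Both heads now sit over the lugs, with holes at (204,379) and (572,379) and front corners at (242,173) and (536,173). I'll compute the residual offset.

Run:
```python
from h import *
c=load('wj.png');o=c['obs']
P=lambda u,v:(80+u/2-.25,60+v/2-.25)
u=o['ee_pos'][2]-.2317
a=onz(c,*P(242,173),u+.012);b=onz(c,*P(536,173),u+.012)
L=onz(c,*P(204,379),u+.018);Rr=onz(c,*P(572,379),u+.018)
ang=lambda l:np.degrees(np.arctan2(-l[0],l[1]));Q=np.radians(ang(L-Rr));ex=np.array([np.cos(Q),np.sin(Q)]);ey=np.array([-ex[1],ex[0]])
d=(L+Rr-a-b)[:2]/2
print(ang(L-Rr),ang(a-b),np.linalg.norm(L-Rr),np.linalg.norm(a-b),'fwd,left mm',(d@ex+.066)*1e3,d@ey*1e3)
```

```text
15.86253645047566 15.852519171766593 0.1194615469747275 0.09077945252131757 fwd,left mm 0.7962314634245432 0.35502966299406846
```

Call:
servo_tool(motion=[[1,0.03,0.03,0,0],[1,0.03,0.03,-0.03,0],[1,0.03,0.03,-0.06,0],[1,0.03,0.03,-0.09,0],[1,0.03,0.03,-0.12,0],[1,0.03,0.03,-0.15,0],[1,0.03,0.03,-0.18,0],[1,0.03,0.03,-0.18,0],[1,0.03,0.03,-0.18,0]])

```text
time_s: 16.75
ee_pos: [0.4952, 0.1049, 0.2841]
eef_rot: [3.142, -0.0, 0.278]
force: [-1.6, -2.5, -20.6]
grip_width: 0.0433
grip_force: 60.0
```

Call:
servo_tool(motion=[[1,0,0,-0.02,0],[1,0,0,-0.04,0],[1,0,0,-0.06,0],[1,0,0,-0.08,0],[1,0,0,-0.08,0],[1,0,0,-0.08,0]])

```text
time_s: 17.5
ee_pos: [0.4952, 0.1049, 0.2833]
eef_rot: [3.142, -0.0, 0.278]
force: [-2.3, -4.5, -18.9]
grip_width: 0.0435
grip_force: 60.0
```

Call:
servo_tool(motion=[[1,0.01,-0.03,0,0],[1,0.01,-0.03,-0.02,0],[1,0.01,-0.03,-0.04,0],[1,0.01,-0.03,-0.06,0],[1,0.01,-0.03,-0.06,0],[1,0.01,-0.03,-0.06,0]])

```text
time_s: 18.25
ee_pos: [0.4952, 0.1047, 0.2827]
eef_rot: [-3.141, -0.0, 0.278]
force: [-1.9, 2.6, -18.6]
grip_width: 0.0435
grip_force: 60.0
```

Call:
servo_tool(motion=[[1,0,0.01,-0.02,0],[1,0,0.01,-0.04,0],[1,0,0.01,-0.05,0],[1,0,0.01,-0.05,0],[1,0,0.01,-0.05,0]])

```text
time_s: 18.88
ee_pos: [0.4952, 0.1048, 0.2822]
eef_rot: [-3.142, -0.0, 0.278]
force: [-1.8, 2.5, -17.2]
grip_width: 0.0435
grip_force: 60.0
```

Call:
servo_tool(motion=[[1,0,0,-0.02,0],[1,0,0,-0.04,0],[1,0,0,-0.04,0],[1,0,0,-0.04,0]])

```text
time_s: 19.38
ee_pos: [0.4952, 0.1047, 0.2819]
eef_rot: [3.142, -0.0, 0.278]
force: [-3.0, 3.0, -12.5]
grip_width: 0.0438
grip_force: 60.0
```

Call:
servo_tool(motion=[[1,-0.02,0.01,0,0],[1,-0.02,0.01,-0.02,0],[1,-0.02,0.01,-0.03,0],[1,-0.02,0.01,-0.03,0],[1,-0.02,0.01,-0.03,0]])

```text
time_s: 20.0
ee_pos: [0.4951, 0.1048, 0.2817]
eef_rot: [3.141, -0.001, 0.278]
force: [-3.0, 0.7, -5.7]
grip_width: 0.0441
grip_force: 60.0
```

Call:
servo_tool(motion=[[1,0,0,-0.02,0],[1,0,0,-0.03,0],[1,0,0,-0.03,0],[1,0,0,-0.03,0]])

```text
time_s: 20.5
ee_pos: [0.4951, 0.1048, 0.2815]
eef_rot: [3.142, -0.0, 0.278]
force: [-4.7, -0.1, 2.0]
grip_width: 0.0433
grip_force: 60.0
```

Call:
servo_tool(motion=[[1,-0.02,0,0,0],[1,-0.03,-0.01,0,0],[1,-0.03,-0.01,0,0],[1,-0.03,-0.01,0,0]])

```text
time_s: 21.0
ee_pos: [0.4949, 0.1048, 0.2814]
eef_rot: [-3.142, -0.001, 0.278]
force: [-1.3, 0.3, 3.0]
grip_width: 0.0435
grip_force: 60.0
```

Run:
```python
from h import *
o=ctrl.get_obs();print(o['time_s'],o['ee_pos'],np.degrees(o['eef_rot']),o['force'],o['moment'])
```

```text
21.0 [0.49485613 0.10478969 0.28135528] [-1.79999854e+02 -4.49898173e-02  1.59344347e+01] [-1.25396999  0.28574297  2.99269842] [ 0.17671698  0.44437289 -0.26690873]
```

Call:
servo_tool(motion=[[1,0,0,0,-0.1],[1,0,0,-0.01,-0.1],[1,0,0,-0.02,-0.1],[1,0,0,-0.02,-0.1],[1,0,0,-0.02,-0.1]])

```text
time_s: 21.62
ee_pos: [0.4948, 0.1048, 0.2813]
eef_rot: [3.142, -0.001, 0.276]
force: [-2.1, 1.2, 5.6]
grip_width: 0.0439
grip_force: 60.0
```

Run:
```python
from h import *
o=ctrl.get_obs();print(o['time_s'],o['ee_pos'],np.degrees(o['eef_rot']),o['force'],o['moment'])
```

```text
21.625 [0.49482344 0.10478172 0.28127279] [ 1.79998479e+02 -4.03798940e-02  1.58414426e+01] [-2.09850612  1.17419305  5.64483702] [ 0.30412014  0.63854853 -0.12375048]
```

Call:
servo_tool(motion=[[1,0,0,0,0],[1,0,0,0,0],[1,0,0,0,0],[1,0,0,0,0]], squeeze=15)

```text
time_s: 22.12
ee_pos: [0.4948, 0.1048, 0.2812]
eef_rot: [3.141, -0.001, 0.277]
force: [-1.7, 1.4, 5.3]
grip_width: 0.0438
grip_force: 15.0
```

Call:
servo_tool(motion=[[1,0,0,0,0],[1,0,0,0,0],[1,0,0,0,0],[1,0,0,0,0]], squeeze=4)

```text
time_s: 22.62
ee_pos: [0.4948, 0.1048, 0.2812]
eef_rot: [3.141, -0.001, 0.277]
force: [-1.5, 1.1, 5.5]
grip_width: 0.0437
grip_force: 4.0
```

Run:
```python
from h import *
o=ctrl.get_obs();print(o['time_s'],o['ee_pos'],np.degrees(o['eef_rot']),o['force'],o['moment'])
c=snap('wrist','wk.png');g0=load('wj.png')['image']
# front edge row & stud holes, same pixels as before
for n,im in(('before',g0),('now',c['image'])):
    l=im.astype(int).mean(2)
    for x0,x1 in((174,192),(356,376)):
        s=l[236:262,x0:x1]<45;v,u=np.nonzero(s);print(n,'hole',u.mean()+x0,v.mean()+236,len(u))
    print(n,'edge',[int(np.argmax(l[130:170,x]>200))+130 for x in(220,270,320)],[x for x in(int(np.argmax(l[170,190:215]>200))+190,)])
```

```text
22.625 [0.49480033 0.10479801 0.28120059] [ 1.79992552e+02 -3.68369196e-02  1.58563380e+01] [-1.45805056  1.05900081  5.50849648] [0.29104581 0.44427209 0.07320862]
before hole 181.92 249.4 25
before hole 365.6 249.4857142857143 35
before edge [146, 146, 146] [201]
now hole 182.0 249.70833333333334 24
now hole 365.8611111111111 249.38888888888889 36
now edge [146, 146, 146] [202]
```

Call:
servo_tool(motion=[[0.5,0,0,0,0],[0.4,0,0,0,0],[0.2,0,0,0,0],[0,0,0,0,0],[0,0,0,0,0],[0,0,0,0,0],[0,0,0,1,0],[0,0,0,3,0],[0,0,0,6,0],[0,0,0,9,0],[0,0,0,12,0],[0,0,0,12,0],[0,0,0,12,0]])

```text
time_s: 24.3
ee_pos: [0.4945, 0.1047, 0.4005]
eef_rot: [-3.141, 0.001, 0.276]
force: [0.7, 0.2, -0.9]
grip_width: 0.0937
grip_force: 0.0
```

Run:
```python
from h import *
c=snap('wrist','wz.png');o=c['obs'];print(o['time_s'],o['ee_pos'],o['force'])
M=np.eye(4);M[:3,:3]=R.from_euler('xyz',o['eef_rot']).as_matrix();M[:3,3]=o['ee_pos'];M=np.linalg.inv(M@c['hand_eye'])
Q=np.radians(15.86);ex=np.array([np.cos(Q),np.sin(Q),0]);ey=np.array([-ex[1],ex[0],0]);B=np.array([.5032,.1082,.0498])
def pj(p):
    q=M[:3,:3]@p+M[:3,3];q=np.array([q[0],-q[1],-q[2]]);r=np.arctan2(np.hypot(*q[:2]),q[2]);n=q[:2]/np.hypot(*q[:2]);return c['cx']+c['fx']*r*n[0],c['cy']+c['fy']*r*n[1]
l=c['image'].astype(np.uint8).mean(2);m=(l>215).astype(np.uint8)
for nm,p,z in(('FL',(58,46),12),('FR',(58,-46),12),('RL',(-56,46),12),('RR',(-56,-46),12),('studL',(-8,60),18),('studR',(-8,-60),18)):
    u,v=pj(B+ex*p[0]/1e3+ey*p[1]/1e3+np.array([0,0,z/1e3]));print(nm,round(u,1),round(v,1))
mm=m[60:330,100:460];i=cv2.connectedComponentsWithStats(cv2.morphologyEx(mm,cv2.MORPH_OPEN,np.ones((9,9))));k=1+np.argmax(i[2][1:,4]);print('plate bbox',i[2][k]+[100,60,0,0,0])
```

```text
24.3 [0.49454926 0.10472846 0.40048123] [ 0.67432234  0.16125788 -0.90128975]
FL 227.0 140.7
FR 321.3 140.5
RL 230.5 251.2
RR 318.2 251.1
studL 214.0 207.9
studR 334.6 207.7
plate bbox [ 202  141  126  110 6501]
```

The plate's front and rear edges are at rows 141 and 251, which matches the home prediction.

```bash
python3 -c "
from h import *
print(ctrl.hand_in())"
```

```text
the job is handed in; nothing more can be done
None
```

The mirror plate is back on its base with both lugs under the stud heads; force and height readings and the last wrist picture agree with all three balls being home, and I let go only after that and handed the job in at about 24 s (no verdict was shown).

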